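Return the price slate of a sold cheese

TASK

The red waxed cheese has been sold: lift it off its red-framed price slate and stand it upright on the round marble slab, wholly on the slab. Then post that slate lying flat through the slot of the red return box, pushing it all the way in until it drops onto the floor inside. Leave everything else where it is.

Things in the scene. Friction and masses are not known exactly. Their poses are not given: they have to be found in the camera images.
- cheese_red_mid (a point): Red waxed cheese, upright cylinder 56 mm in diameter and 44 mm high, about 0.16 kg, with a paper disc on top; the point is its centre (22 mm above its underside), z along its axis. It starts standing on the red-framed slate, up to about 20 mm from the slate's middle.
- slate_red_mid (a point): Price slate with a red frame: flat rigid plate 110 (its x) x 60 (its y) x 12 (z) mm, about 0.12 kg, dark face upward; the point is its centre (6 mm above its underside). It starts flat on the counter, at any yaw within about 70 degrees of straight ahead. Either end may go into the slot first.
- marble_top (a point): Round white marble slab, fixed, 124 mm in diameter, 16 mm high; the point is the middle of its top face.
- slot_lip (a point): Slot of the red slate-return box (fixed, turned up to 12 degrees). Point: middle of the slot's lower lip, 50 mm above the counter; x points horizontally into the box, y along the slot, z up. Slot 66 mm wide between side walls (9 mm thick, from x = 0 on, rising 40 mm above the lip), 17 mm high: the panel above it stands at x = 12 to 16 mm and spans 17 to 40 mm above the lip.
- tongue_end (a point): Near end of the box's level steel feed tongue, middle of its top; axes as the slot's. From here the tongue runs 100 mm in +x to the slot's lip, at lip height; 36 mm wide, 8 mm thick, free below and beside it but for a 28 mm wide foot (10 to 30 mm from this end) and the box's front wall (84 mm wide, up to lip height) in the last 4 mm before the lip.
- box_floor (a point): Middle of the floor inside the return box, 20 mm lower than the lip and 67 mm behind it; axes as the slot's. Floor 66 mm wide, from the lip to 135 mm behind it, under a clear roof. A slate more than half-way in tips nose-down; once its trailing end is past the lip it drops flat here.
- slate_green_mid (a point): bystander, leave alone; point at its centre; green-framed slate, same size as the red one, with a yellow cheese on it
- cheese_yellow_mid (a point): bystander, leave alone; point at its centre; yellow waxed cheese, same size as the red one, on the green slate
- wedge_mid (a point): bystander, leave alone; point at its centre; block of cheese with a rind, about 101 x 55 x 50 mm high
- honey_mid (a point): bystander, leave alone; point at its centre; amber jar 54 mm in diameter, 95 mm high
- pickles_mid (a point): bystander, leave alone; point at its centre; green jar 56 mm in diameter, 110 mm high
- tin_mid (a point): bystander, leave alone; point at its centre; steel tin with a blue band, 54 mm in diameter, 85 mm high
- mill_mid (a point): bystander, leave alone; point at its centre; dark wooden pepper mill 52 mm in diameter, 130 mm high

How it is judged:
By the outcome, as a careful person would: the job done as asked, in the order asked, and still so for the second after the job is handed in, with the robot touching nothing.
It also fails if it takes over 72 s, if anything falls off the work surface, if the arm or the gripper's body presses on something with over 40 N, if the wrist force passes 120 N, or if a joint passes its speed limit or range.

ROBOT

A 7-joint arm with a two-finger parallel gripper is mounted at the origin on the work surface. World frame = base frame: x ahead of the robot, y to its left, z up, the work surface at z = 0. Lengths are in m, angles in rad, forces in N, time in s.
With the tool pointing down it reaches from about 0.425 to 0.95 m from the base axis. Payload 4.7 kg.
Tool frame: the origin (TCP) lies between the finger pads; the fingertips stand 25 mm ahead of it and the grasp point (between the pads) lies 6 mm ahead of it; x points along the fingers, z is the direction in which the jaws open and shut, and the axes are right-handed (so a half turn about x gives the same grasp; the last joint's range is limited). The gripper opens to 85 mm and grips with 20 to 120 N. Pads are 22 mm wide; open, the fingers measure 114 mm over their backs; the gripper's body (76 mm by 85 mm) begins 54 mm behind the grasp point. The pads swing forward as they close: fully open they stand 13 mm farther back than shut.
Start: joints at [1.08, 0.469, -0.049, 1.532, 0.024, 1.141, -0.082], TCP at [0.301, -0.604, 0.256] pointing down, gripper open.
Joint ranges: [-2.59, 2.59], [-0.33, 1.99], [-1.39, 1.29], [0.1, 2.45], [-1.04, 4.18], [0.21, 1.99], [-2.66, 2.66]. Speed limits (rad/s): [2.57, 2.57, 3.14, 3.14, 3.14, 3.14, 3.14].

INTERFACE

Orientations are given as a 3x3 rotation matrix whose columns are the frame's x, y, z axes.
In Python, from rig import * gives the robot as it stands. Calls block until the motion is done:
- movep(position, orientation): joint-space move of the TCP to a pose.
- move_l(position, attitude=None, feed=0.15, until_force=None): straight line of the TCP; attitude=None keeps the orientation; feed is the mean speed in m/s. With until_force (N) it stops when the force on the tool has changed by that much, and returns True; else False.
- move_joints(angles): joint-space move.
- command_gripper(opening, newtons=None): finger opening in m; newtons is the grip in N (None keeps the last); returns when the fingers have stopped.
- sleep(seconds).
- inverse_kinematics(position, orientation): joint angles nearest the present ones, or None.
- sense(): the state.
- camera(name): name is "side" or "top" or "wrist"; returns (picture, depth): 420x560x3 uint8, red, green, blue; 420x560 float32, m along the optical axis (not along the pixel's ray), 0 where there is no reading.
- camera_params(name): a dict with "K" (3x3 intrinsics, pixels), "dist" ([k1, k2, p1, p2, k3] as OpenCV has them; the pictures are not rectified), "position" and "rotation" of the camera in the world; the wrist camera has in their place "tool_from_camera" (4x4, takes a point from camera to tool coordinates, whose origin is the TCP and whose axes are the tool frame's). Camera axes: x right, y down, z forward; pixel columns grow to the right and rows downward; lengths in m; the calibration is good to about 2 mm. A picture is of the moment at which its call begins: read the wrist's pose just before it. camera_params takes no time and is no camera call.
A pose or a line that the arm cannot do raises Unreachable and nothing moves.
- finish_job(): hands the job in, once; it reports no verdict.
The state is a dict: "time_s": time; "joint_pos": joint angles; "qd": joint speeds; "joint_efforts": joint torques, N m; "position": TCP position; "tcp_rot": TCP orientation; "wrist_force": force on the tool from outside, world axes, zero at the start; "ft_torque": the same for the moment, N m; "finger_gap": finger opening in m.
Only numpy, scipy, OpenCV 4.12 (cv2) and the standard library are available. Lean on these libraries where they do the work, as an engineer would, in place of code of your own. Each camera call takes 0.05 s, during which the arm holds its last target. There are 200 camera calls.

## Working session

There is one attempt and no reset: what is moved stays moved. The work goes in short steps, each a Python script; the robot and the scene stay as the last script left them, time stands still between calls to the robot, and variables do not carry over. Pictures are saved under pics/ and viewed, about 8 in all and at most 12, crops included, and the job is handed in when it is done.

```bash
ls; mkdir -p pics; python3 - <<'E'
from rig import *
import cv2,numpy as np
for n in ("top","side"):
    im,d=camera(n); cv2.imwrite(f"pics/{n}0.png",im[:,:,::-1]); np.savez(f"{n}0.npz",im=im,d=d)
    p=camera_params(n); print(n,p)
print(camera_params("wrist"))
print(sense())
E
```

```text
pics
top {'K': array([[467.93344189,   0.        , 290.14353844],
       [  0.        , 467.93344189, 204.98867918],
       [  0.        ,   0.        ,   1.        ]]), 'dist': array([-0.07075272,  0.        ,  0.        ,  0.        ,  0.        ]), 'position': array([0.37845086, 0.0062559 , 1.32610307]), 'rotation': array([[-0.00363764, -0.99094397,  0.13422676],
       [-0.99994783,  0.00232335, -0.00994688],
       [ 0.00954494, -0.13425594, -0.99090072]])}
side {'K': array([[438.58964351,   0.        , 279.67996144],
       [  0.        , 438.58964351, 217.14126243],
       [  0.        ,   0.        ,   1.        ]]), 'dist': array([-0.11211417,  0.        ,  0.        ,  0.        ,  0.        ]), 'position': array([-0.07955411,  0.61198165,  0.77028566]), 'rotation': array([[-0.7114389 , -0.41027361,  0.57055259],
       [-0.70246333,  0.43828437, -0.56076027],
       [-0.01999914, -0.79973894, -0.60001472]])}
{'K': array([[301.20730437,   0.        , 280.73239153],
       [  0.        , 301.20730437, 214.96161711],
       [  0.        ,   0.        ,   1.        ]]), 'dist'
[... 545 characters left out ...]
4103487, -0.08232196]), 'qd': array([ 0.00178263, -0.00221873,  0.00052794, -0.00192526,  0.00010266,
        0.00045334, -0.00194394]), 'joint_efforts': array([ 6.98682325e-04, -5.11514103e+01, -4.72316716e-02, -2.38391340e+01,
        1.07361135e-02,  4.33232679e-03, -2.82379398e-05]), 'position': array([ 0.30052364, -0.60386032,  0.25537778]), 'tcp_rot': array([[-8.65969033e-04,  8.95261453e-01,  4.45540326e-01],
       [ 1.54954736e-03,  4.45541159e-01, -8.95260116e-01],
       [-9.99998424e-01, -8.48817018e-05, -1.77307487e-03]]), 'wrist_force': array([-0.03108942,  0.40617208,  0.30365075]), 'ft_torque': array([-0.01601171, -0.00497068, -0.0197849 ]), 'finger_gap': 0.08516240736875726}
```

View pics/top0.png

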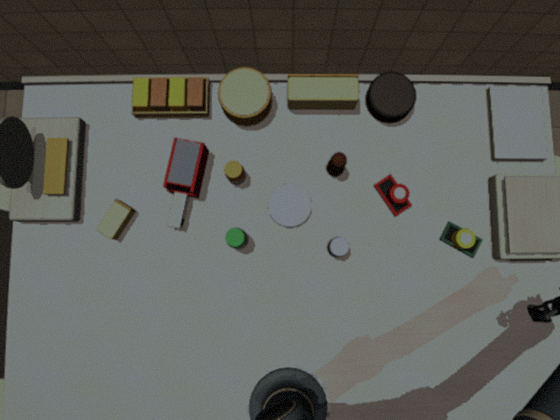

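View pics/side0.png

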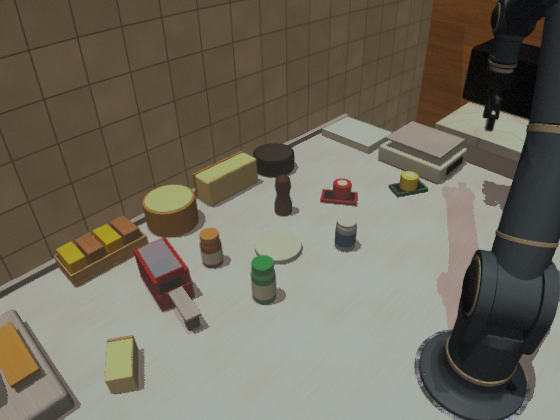

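```bash
cat > h.py <<'E'
import numpy as np, cv2
from rig import *
def pose(n, s=None):
    p=camera_params(n)
    if n!="wrist": return p,p["rotation"],p["position"]
    T=p["tool_from_camera"]; R=s["tcp_rot"]
    return p,R@T[:3,:3],R@T[:3,3]+s["position"]
def plane(P,uv,z):
    p,R,t=P
    q=cv2.undistortPoints(np.float64(uv).reshape(-1,1,2),p["K"],p["dist"])[:,0]
    d=np.c_[q,np.ones(len(q))]@R.T
    return t+d*((z-t[2])/d[:,2])[:,None]
def proj(P,X):
    p,R,t=P
    return cv2.projectPoints((np.float64(X).reshape(-1,3)-t)@R,np.zeros(3),np.zeros(3),p["K"],p["dist"])[0][:,0]
def mask(im,lo,hi):
    h=cv2.cvtColor(im,cv2.COLOR_RGB2HSV)
    if lo[0]>hi[0]: return cv2.inRange(h,lo,(180,)+hi[1:])|cv2.inRange(h,(0,)+lo[1:],hi)
    return cv2.inRange(h,lo,hi)
def blobs(m,amin=60):
    c,_=cv2.findContours(m,cv2.RETR_EXTERNAL,cv2.CHAIN_APPROX_NONE)
    return sorted([k for k in c if cv2.contourArea(k)>amin],key=cv2.contourArea,reverse=True)
def down(yaw):   # tool x down, jaw axis z horizontal at yaw
    z=np.array([np.cos(yaw),np.sin(yaw),0]); x=np.array([0,0,-1.])
    return np.c_[x,np.cross(z,x),z]
RED=((170,110,50),(8,255,255))
E
python3 - <<'E'
from h import *
f=np.load("top0.npz"); im=f["im"]; P=pose("top")
for b in blobs(mask(im,*RED)):
    r=cv2.minAreaRect(b); print(cv2.contourArea(b),r, plane(P,[r[0]],0.012).round(3))
    print(plane(P,cv2.boxPoints(r),0.012 if r[0][0]>300 else 0.09).round(3))
m=mask(im,(0,0,150),(180,60,255))
pts={"slab":((290,205),.016),"cheese":((399,193),.056),"mill":((338,158),.13),"tin":((339,246),.085),"honey":((234,172),.095),"pick":((236,238),.11),"tongue_end":((176,228),.05),"tongue_top":((183,194),.05)}
for k,(uv,z) in pts.items(): print(k,plane(P,[uv],z).round(3))
a=cv2.resize(im[120:260,90:210],None,fx=4,fy=4,interpolation=cv2.INTER_CUBIC); b=cv2.resize(im[120:260,260:340],None,fx=4,fy=4,interpolation=cv2.INTER_CUBIC)
cv2.imwrite("pics/crop.png",np.hstack([a,b])[:,:800,::-1])
E
```

```text
781.5 ((394.8076477050781, 193.46151733398438), (37.71961212158203, 25.793560028076172), 56.3099365234375) [[ 0.589 -0.306  0.012]]
[[ 0.614 -0.246  0.012]
 [ 0.656 -0.31   0.012]
 [ 0.564 -0.367  0.012]
 [ 0.523 -0.303  0.012]]
268.5 ((183.5152587890625, 166.81764221191406), (32.84890365600586, 53.934844970703125), 10.491477966308594) [[0.668 0.299 0.012]]
[[0.586 0.337 0.09 ]
 [0.733 0.315 0.09 ]
 [0.716 0.226 0.09 ]
 [0.57  0.249 0.09 ]]
slab [[ 0.556 -0.006  0.016]]
cheese [[ 0.583 -0.308  0.056]]
mill [[ 0.664 -0.132  0.13 ]]
tin [[ 0.437 -0.135  0.085]]
honey [[0.635 0.144 0.095]]
pick [[0.457 0.135 0.11 ]]
tongue_end [[0.488 0.306 0.05 ]]
tongue_top [[0.583 0.29  0.05 ]]
```

View pics/crop.png

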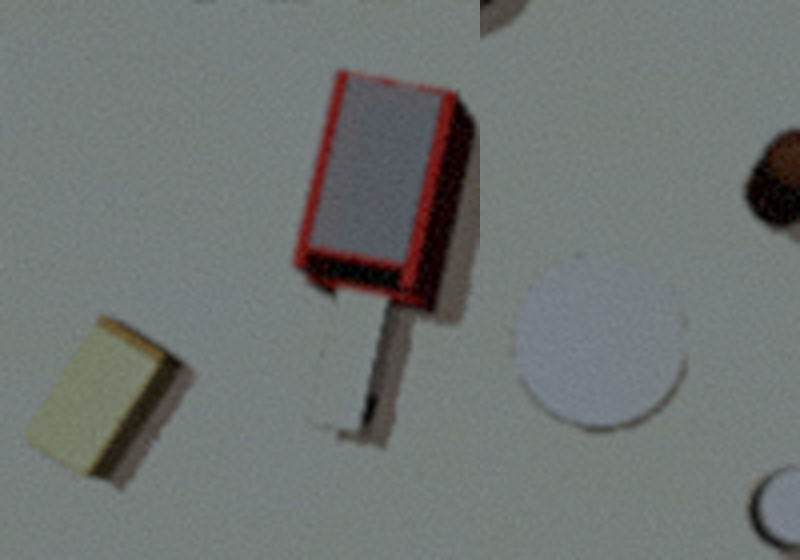

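```bash
python3 - <<'E'
from h import *
R=down(np.radians(-58))
for p,y in (((.575,-.308,.2),-58),((.5,.3,.1),-98.5),((.5,.3,.1),81.5),((.555,-.006,.1),-58),((.555,-.006,.1),-90)): print(p,y,inverse_kinematics(np.array(p),down(np.radians(y))))
movep(np.array([.575,-.308,.19]),R)
s=sense(); im,d=camera("wrist"); P=pose("wrist",s)
np.savez("w1.npz",im=im,d=d); cv2.imwrite("pics/w1.png",im[:,:,::-1])
print(s["time_s"],s["position"],proj(P,[[.583,-.308,.056],[.589,-.306,.012]]))
for b in blobs(mask(im,*RED)):
    r=cv2.minAreaRect(b); print(cv2.contourArea(b),r,plane(P,cv2.boxPoints(r),.012).round(4))
E
```

```text
(0.575, -0.308, 0.2) -58 [ 0.54598788  0.48715084 -0.16678842  1.64438251  0.0914591   1.01769093
 -0.66213152]
(0.5, 0.3, 0.1) -98.5 [-0.86399553  0.51588403  0.33399874  1.91322521 -0.2392905   0.75091773
 -2.11350355]
(0.5, 0.3, 0.1) 81.5 [ 0.15718486  0.81776251 -1.14087158  1.85389616  0.85938448  1.06669035
  0.08872442]
(0.555, -0.006, 0.1) -58 [ 0.21542732  0.49134199 -0.36233669  1.9470284   0.24891451  0.74620414
 -1.30393828]
(0.555, -0.006, 0.1) -90 [ 0.13807244  0.47858309 -0.26153543  1.95162674  0.17883976  0.73337229
 -1.79949217]
1.6167 [ 0.57404893 -0.31027156  0.19020302] [[285.18411112 202.54862702]
 [286.08670532 185.68423489]]
6537.5 ((283.5588073730469, 182.7353057861328), (108.73394012451172, 67.63764190673828), 87.27368927001953) [[ 0.6149 -0.2463  0.012 ]
 [ 0.651  -0.2991  0.012 ]
 [ 0.5629 -0.3642  0.012 ]
 [ 0.5224 -0.3059  0.012 ]]
```

View pics/w1.png

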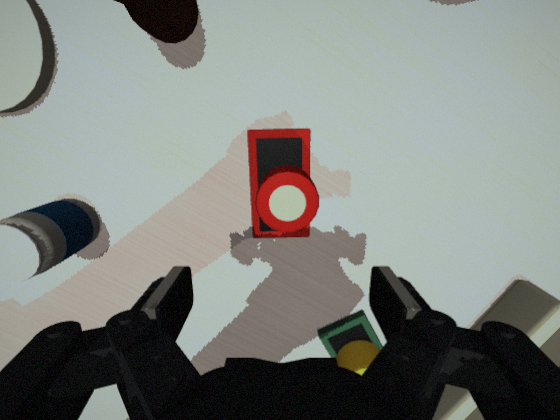

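```bash
cat > s2.py <<'E'
from h import *
f=np.load("w1.npz"); s=sense(); P=pose("wrist",s)
m=mask(f["im"],(0,0,150),(180,90,255)); m[:, :258]=0; m[:,316:]=0; m[:172]=0; m[232:]=0
b=blobs(m)[0]; (u,v),r=cv2.minEnclosingCircle(b); print(u,v,r)
c=plane(P,[(u,v)],.056)[0]; print(c)
R=down(np.radians(-58))
move_l(np.array([c[0],c[1],.12]),R,feed=.2)
hit=move_l(np.array([c[0],c[1],.045]),feed=.12,until_force=6); print(hit,sense()["position"])
command_gripper(.03,40); print(sense()["finger_gap"],sense()["wrist_force"])
move_l(np.array([c[0],c[1],.2]),feed=.2)
s=sense(); print(s["finger_gap"],s["wrist_force"],s["time_s"])
im,d=camera("wrist"); cv2.imwrite("pics/w2.png",im[:,:,::-1]); np.savez("w2.npz",im=im,d=d,p=s["position"],R=s["tcp_rot"])
P=pose("wrist",s)
for b in blobs(mask(im,*RED),800):
    print(cv2.contourArea(b),cv2.minAreaRect(b))
E
python3 s2.py
```

```text
287.0 202.90908813476562 18.419679641723633
[ 0.58356081 -0.30956636  0.056     ]
False [ 0.58424658 -0.30981436  0.04583456]
0.05511292447395013 [-1.56038195  1.17931205  5.11799055]
0.05463963486946355 [-0.32672427 -0.23561929 -2.3998462 ] 4.2583
19017.5 ((280.5, 249.0), (224.0, 129.0), 90.0)
```

View pics/w2.png

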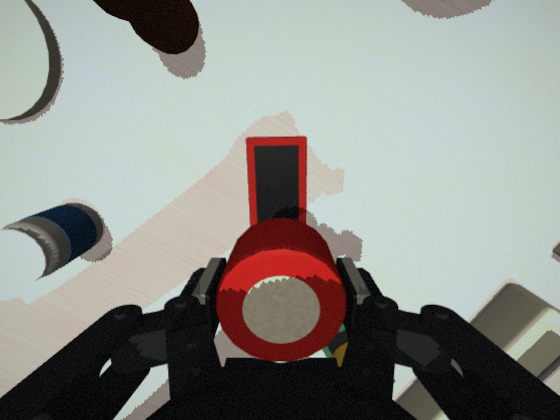

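The red cheese is held between the pads (seen at about (282,300)) and the slate is left flat below at (248–307, 137–225). Next: place it on the slab.

```bash
cat > s3.py <<'E'
from h import *
R=down(np.radians(-75)); x,y=.555,-.006
movep(np.array([x,y,.2]),R); print(sense()["position"],sense()["wrist_force"])
move_l(np.array([x,y,.065]),feed=.2); 
print(move_l(np.array([x,y,.047]),feed=.03,until_force=4)); s=sense(); print(s["position"],s["wrist_force"])
command_gripper(.075); 
move_l(np.array([x,y,.15]),feed=.2)
s=sense(); im,d=camera("wrist"); cv2.imwrite("pics/w3.png",im[:,:,::-1]); P=pose("wrist",s); print(s["time_s"])
for b in blobs(mask(im,*RED),800):
    c=cv2.minEnclosingCircle(b)[0]; print(cv2.contourArea(b),c,plane(P,[c],.05))
# slate look, centred
E
cat > s4.py <<'E'
from h import *
R=down(np.radians(-58))
movep(np.array([.575,-.31,.2]),R)
s=sense(); im,d=camera("wrist"); cv2.imwrite("pics/w4.png",im[:,:,::-1]); P=pose("wrist",s); print(s["time_s"])
b=blobs(mask(im,*RED),800)[0]; print(cv2.contourArea(b))
q=cv2.minAreaRect(plane(P,b.reshape(-1,2),.012)[:,:2].astype(np.float32)); print(q, cv2.boxPoints(q))
E
python3 s3.py; python3 s4.py
```

```text
[ 0.55532789 -0.00759226  0.19978065] [ 0.45261863 -0.30379406 -2.30024121]
True
[ 0.55504563 -0.00600064  0.05030106] [-0.98895835  1.08686744  5.38673315]
7.8
4530.0 (280.52099609375, 221.7310333251953) [[ 0.55599139 -0.00421574  0.05      ]]
9.025
5887.5
((0.5856724977493286, -0.3004085421562195), (0.10915715992450714, 0.05941199138760567), 32.98024368286133) [[ 0.52371836 -0.30519927]
 [ 0.55605924 -0.3550375 ]
 [ 0.64762664 -0.29561782]
 [ 0.61528575 -0.24577957]]
```

```bash
python3 -c "
import cv2,numpy as np
a=cv2.imread('pics/w3.png');b=cv2.imread('pics/w4.png');cv2.imwrite('pics/w34.png',cv2.resize(np.hstack([a,b]),(800,300)))"
```

```text
(no output)
```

View pics/w34.png

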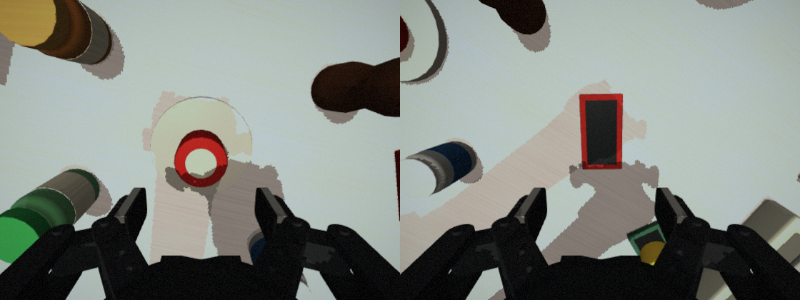

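```bash
cat > s5.py <<'E'
from h import *
movep(np.array([.53,.295,.26]),down(np.radians(-98)))
s=sense(); im,d=camera("wrist"); cv2.imwrite("pics/w5.png",im[:,:,::-1]); np.savez("w5.npz",im=im,d=d,p=s["position"],R=s["tcp_rot"]); P=pose("wrist",s); print(s["time_s"])
v,u=np.mgrid[0:420:4,0:560:4]; z=d[::4,::4]
q=cv2.undistortPoints(np.stack([u,v],-1).reshape(-1,1,2).astype(float),P[0]["K"],P[0]["dist"])[:,0]
X=(np.c_[q,np.ones(len(q))]*z.reshape(-1,1))@P[1].T+P[2]
for lo,hi in ((.035,.046),(.046,.054),(.084,.096)):
    k=(X[:,2]>lo)&(X[:,2]<hi)&(abs(X[:,1]-.28)<.1); print(lo,k.sum(),X[k].mean(0).round(4),X[k].min(0).round(3),X[k].max(0).round(3))
E
python3 s5.py
```

```text
11.2583
0.035 2 [0.5843 0.2685 0.0433] [0.584 0.266 0.041] [0.585 0.271 0.046]
0.046 193 [0.5469 0.3054 0.0505] [0.491 0.259 0.048] [0.605 0.338 0.052]
0.084 787 [0.6532 0.2833 0.0905] [0.585 0.236 0.088] [0.706 0.335 0.094]
```

View pics/w5.png

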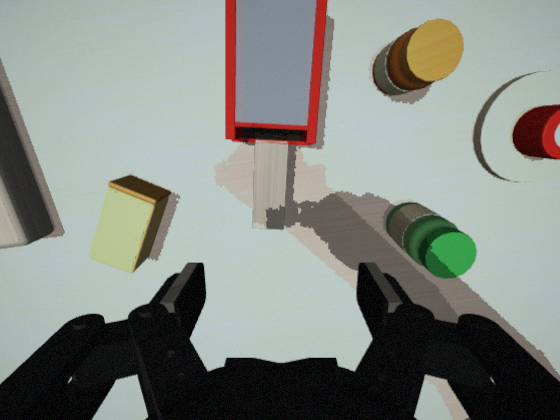

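```bash
cat > s6.py <<'E'
from h import *
f=np.load("w5.npz"); im,d=f["im"],f["d"]; P=pose("wrist",dict(position=f["p"],tcp_rot=f["R"]))
v,u=np.mgrid[0:420,0:560]
q=cv2.undistortPoints(np.stack([u,v],-1).reshape(-1,1,2).astype(float),P[0]["K"],P[0]["dist"])[:,0]
X=((np.c_[q,np.ones(len(q))]*d.reshape(-1,1))@P[1].T+P[2]).reshape(420,560,3)
def edges(m,step,z):   # left/right edge lines of a mask, by rows
    L=[];Rr=[]
    for r in step:
        c=np.flatnonzero(m[r]); 
        if len(c): L.append((c[0]-.5,r));Rr.append((c[-1]+.5,r))
    L,Rr=plane(P,L,z)[:,:2],plane(P,Rr,z)[:,:2]
    fl=[np.polyfit(e[:,0],e[:,1],1) for e in (L,Rr)]
    print(z,"slopes deg",[np.degrees(np.arctan(k[0])).round(2) for k in fl],"y at x=.55,.6,.65",[(np.polyval(k,[.55,.6,.65])).round(4) for k in fl],"width",abs(L-Rr)[:,1].mean())
    return fl
box=(slice(None),slice(215,340))
ok=np.zeros((420,560),bool); ok[box]=1; ok[240:]=0
t=ok&(abs(X[...,2]-.05)<.006); g=ok&(abs(X[...,2]-.09)<.006)
edges(t,range(155,222),.05); edges(g,range(10,135),.09)
for uv in ((253.5,229.5),(284.5,229.5)): print("tongue end",plane(P,[uv],.05)[0].round(4))
for c in (240,260,280,300,310): 
    r=np.flatnonzero(g[:,c])[-1]; print("rail/panel front",c,r,plane(P,[(c,r+.5)],.09)[0].round(4))
for c in (255,262,270,278): r=np.flatnonzero(t[:,c]); print("tongue",c,r[0],r[-1],plane(P,[(c,r[-1]+.5),(c,r[0]-.5)],.05).round(4).tolist())
E
python3 s6.py
```

```text
0.05 slopes deg [np.float64(-10.89), np.float64(-11.16)] y at x=.55,.6,.65 [array([0.3229, 0.3132, 0.3036]), array([0.2862, 0.2763, 0.2665])] width 0.035598721840678166
0.09 slopes deg [np.float64(-11.21), np.float64(-11.07)] y at x=.55,.6,.65 [array([0.3476, 0.3377, 0.3278]), array([0.2617, 0.2519, 0.2421])] width 0.08331049927427871
tongue end [0.4924 0.3322 0.05  ]
tongue end [0.4874 0.2968 0.05  ]
rail/panel front 240 125 [0.6072 0.3218 0.09  ]
rail/panel front 260 126 [0.6037 0.3038 0.09  ]
rail/panel front 280 127 [0.6003 0.2857 0.09  ]
rail/panel front 300 128 [0.5968 0.2677 0.09  ]
rail/panel front 310 142 [0.583 0.26  0.09 ]
tongue 255 138 227 [[0.4946, 0.3301, 0.05], [0.5937, 0.3135, 0.05]]
tongue 262 139 227 [[0.4935, 0.3221, 0.05], [0.5916, 0.3063, 0.05]]
tongue 270 139 228 [[0.491, 0.3132, 0.05], [0.5904, 0.298, 0.05]]
tongue 278 139 228 [[0.4897, 0.3041, 0.05], [0.5892, 0.2896, 0.05]]
```

```bash
cat > s7.py <<'E'
from h import *
a=np.radians(33); g=np.array([.5857,-.3004])-.02*np.array([np.cos(a),np.sin(a)])
movep(np.r_[g,.2],down(a-np.pi/2)); command_gripper(.074)
move_l(np.r_[g,.045],feed=.2)
print(move_l(np.r_[g,.008],feed=.03,until_force=4)); z=sense()["position"][2]; print("touch",z)
move_l(np.r_[g,z+.005],feed=.05)
command_gripper(.04,60); s=sense(); print(s["finger_gap"],s["wrist_force"],s["position"])
np.save("zg.npy",s["position"][2])
move_l(np.r_[g,.2],feed=.15)
s=sense(); print(s["finger_gap"],s["wrist_force"],s["ft_torque"],s["time_s"])
im,d=camera("wrist"); cv2.imwrite("pics/w7.png",im[:,:,::-1]); np.savez("w7.npz",im=im,d=d)
# tilt of held slate in tool frame, from depth on the dark face/frame
T=camera_params("wrist")["tool_from_camera"]; K=camera_params("wrist")["K"]
b=blobs(mask(im,*RED),800)[0]; m=np.zeros((420,560),np.uint8); cv2.drawContours(m,[b],-1,255,-1); m=cv2.erode(m,np.ones((7,7)))
v,u=np.nonzero(m); zz=d[v,u]; k=(zz>0)
X=np.c_[(u-K[0,2])/K[0,0],(v-K[1,2])/K[1,1],np.ones(len(u))]*zz[:,None]; X=X[k]@T[:3,:3].T+T[:3,3]
A=np.c_[X[:,1],X[:,2],np.ones(len(X))]; c=np.linalg.lstsq(A,X[:,0],rcond=None)[0]; print("slope along y,z deg",np.degrees(np.arctan(c[:2])),"top at x",c[2],"y range",X[:,1].min(),X[:,1].max(),"z",X[:,2].min(),X[:,2].max())
E
python3 s7.py
```

```text
True
touch 0.016136603605658235
0.058183308627014936 [-0.05952583 -0.46739066  3.19320228] [ 0.56912437 -0.31146268  0.02135742]
0.05843023648838652 [-0.05600352  0.65687101 -1.41766933] [-0.00489499  0.02020987  0.04246651] 17.4083
slope along y,z deg [0.04299529 0.00183898] top at x 0.0085260291784282 y range -0.03320424933711755 0.07382150263283191 z -0.029072720896913973 0.028037538253165628
```

View pics/w7.png

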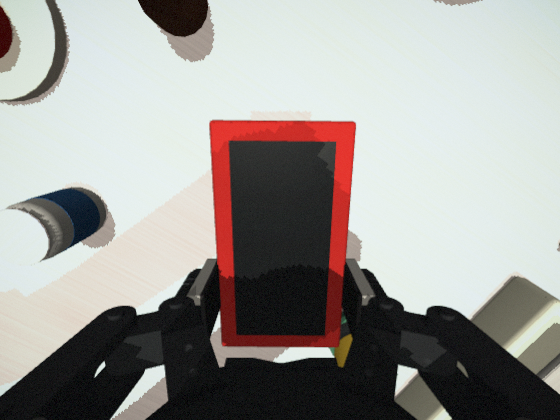

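```bash
cat > s8.py <<'E'
from h import *
a=np.radians(-11.1); ex=np.array([np.cos(a),np.sin(a)]); lip=np.array([.590,.2968]); R=down(a-np.pi/2)
zg=float(np.load("zg.npy")); at=lambda s,z: np.r_[lip+s*ex,z]
movep(at(-.1,.2),R)
move_l(at(-.1,zg+.0525),feed=.2,until_force=8); s=sense(); print(s["position"],s["wrist_force"])
im,d=camera("wrist"); cv2.imwrite("pics/w8.png",im[:,:,::-1]); np.savez("w8.npz",im=im,d=d,p=s["position"],R=s["tcp_rot"])
P=pose("wrist",s)
b=blobs(mask(im,*RED),800)
for k in b: print(cv2.contourArea(k),cv2.boundingRect(k),(plane(P,k.reshape(-1,2),.0645)[:,:2]-lip)@np.c_[ex,[-ex[1],ex[0]]][[0,-1]].round(4)if 0 else "")
print(s["time_s"])
E
python3 s8.py
```

```text
[0.49031783 0.31396498 0.07103733] [-0.23141249 -0.49801386  4.69353684]
29424.0 (209, 121, 147, 226) 
8947.5 (130, 0, 296, 80) 
20.3833
```

View pics/w8.png

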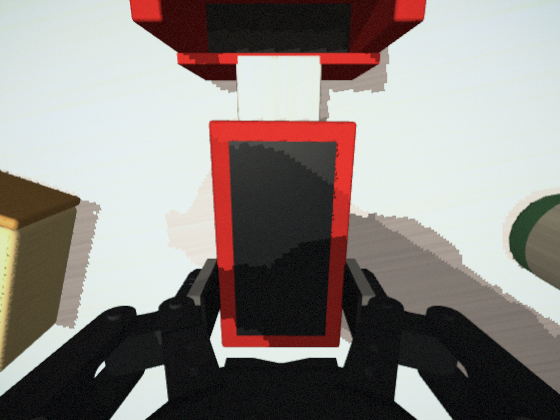

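```bash
cat > s9.py <<'E'
from h import *
a=np.radians(-11.1); ex=np.array([np.cos(a),np.sin(a)]); ey=np.array([-ex[1],ex[0]]); lip=np.array([.590,.2968])
def rep(t):
    s=sense(); e=s["position"][:2]-lip; print(t,"s %.4f lat %.4f z %.4f"%(e@ex,e@ey,s["position"][2]),s["wrist_force"].round(1),"jawyaw",np.degrees(np.arctan2(s["tcp_rot"][1,2],s["tcp_rot"][0,2])).round(2),s["time_s"])
zg=float(np.load("zg.npy")); at=lambda s,z: np.r_[lip+s*ex,z]
rep("now"); move_l(at(-.1,zg+.0525),down(a-np.pi/2),feed=.05); sleep(.2); rep("re")
E
python3 s9.py
```

```text
now s -0.1011 lat -0.0024 z 0.0711 [ 0.3 -0.4  5.5] jawyaw -101.15 20.4333
re s -0.1001 lat -0.0002 z 0.0736 [ 0.9  0.3 -1.3] jawyaw -101.1 20.9
```

```bash
cat > s10.py <<'E'
from s9 import *
print(move_l(at(-.020,zg+.0525),feed=.05,until_force=10)); rep("in")
im,d=camera("wrist"); cv2.imwrite("pics/w10.png",im[:,:,::-1])
E
sed -i 's/^rep("now")/if __name__=="__main__": rep("now")/' s9.py
python3 s10.py
```

```text
False
in s -0.0203 lat 0.0001 z 0.0739 [ 0.2 -0.  -1.6] jawyaw -101.08 22.65
```

View pics/w10.png

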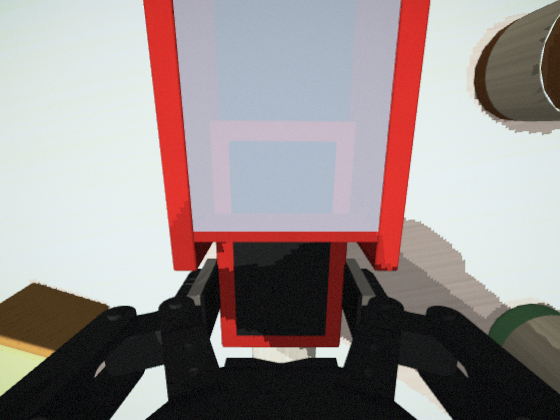

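```bash
cat > s11.py <<'E'
from s9 import *
move_l(at(-.020,zg+.0507),feed=.03); rep("low")
command_gripper(.075); rep("open")
move_l(at(-.020,.16),feed=.15)
move_l(at(-.115,.16),feed=.15); command_gripper(0,40)
move_l(at(-.115,.079),feed=.12); sleep(.1); rep("behind")
print(move_l(at(-.03,.079),feed=.05,until_force=12)); rep("push1")
im,d=camera("wrist"); cv2.imwrite("pics/w11.png",im[:,:,::-1])
E
python3 s11.py
```

```text
low s -0.0202 lat -0.0001 z 0.0718 [-0.3 -1.  -0.4] jawyaw -101.09 22.95
open s -0.0199 lat 0.0001 z 0.0723 [-1.   0.2 -0.1] jawyaw -101.1 23.2583
behind s -0.1145 lat 0.0006 z 0.0800 [ 0.5 -0.6  0.4] jawyaw -101.1 26.4
False
push1 s -0.0302 lat 0.0001 z 0.0791 [ 0.1  0.  -0.3] jawyaw -101.08 28.25
```

View pics/w11.png

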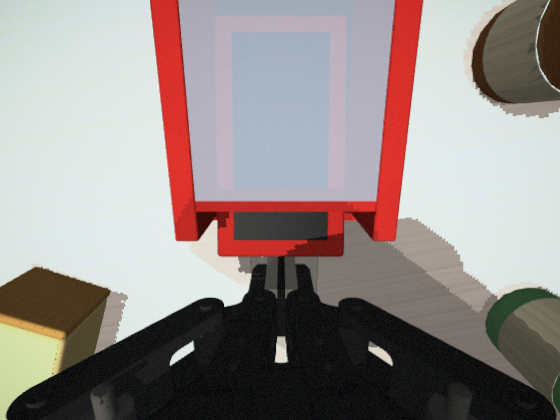

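Slate is straight in the slot and its trailing edge (row about 252) is just ahead of the closed fingers. I'll push on.

```bash
cat > s12.py <<'E'
from s9 import *
print(move_l(at(-.004,.079),feed=.04,until_force=12)); sleep(.3); rep("push2")
im,d=camera("wrist"); cv2.imwrite("pics/w12.png",im[:,:,::-1])
E
python3 s12.py
```

```text
False
push2 s -0.0042 lat 0.0001 z 0.0790 [-1.   0.2 -0.8] jawyaw -101.09 29.4
```

View pics/w12.png

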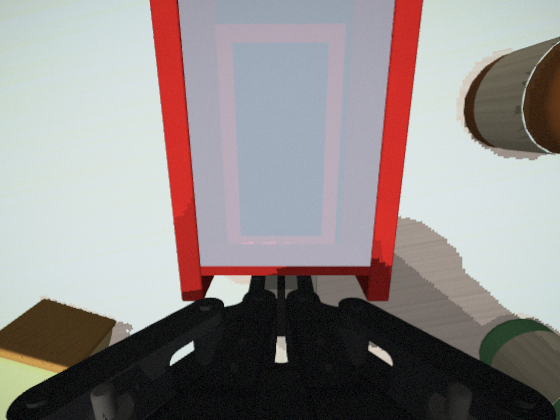

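```bash
cat > s13.py <<'E'
from s9 import *
im=cv2.imread("pics/w12.png"); P=pose("wrist",sense())
for z in (.042,.062):
    X=plane(P,[(237,243),(333,238),(216,25),(345,25)],z)[:,:2]-lip; print(z,(X@ex).round(4),(X@ey).round(4))
move_l(at(-.06,.079),feed=.1); move_l(at(-.06,.2),feed=.15); movep(at(-.07,.26),down(a-np.pi/2)); sleep(.2); rep("up")
w,_=camera("wrist"); t,_=camera("top"); s_,_=camera("side")
P=pose("wrist",sense())
crop=lambda i,r,c:cv2.resize(i[r[0]:r[1],c[0]:c[1]],(400,300),interpolation=cv2.INTER_CUBIC)
cv2.imwrite("pics/end.png",np.vstack([np.hstack([cv2.resize(w,(400,300)),crop(t,(110,305),(150,410))]),np.hstack([crop(s_,(220,340),(110,270)),crop(s_,(110,365),(90,430))])])[:,:,::-1])
E
python3 s13.py
```

```text
0.042 [0.0056 0.0085 0.1115 0.1114] [ 0.0252 -0.0278  0.0302 -0.0281]
0.062 [0.0136 0.0162 0.1059 0.1058] [ 0.022  -0.0241  0.0264 -0.0244]
up s -0.0704 lat -0.0008 z 0.2581 [-1.   0.1  0.3] jawyaw -101.12 31.6667
```

```bash
cat > s14.py <<'E'
from s9 import *
def ana(im,P):
    lab=cv2.cvtColor(cv2.GaussianBlur(im,(3,3),0),cv2.COLOR_RGB2LAB)[...,1].astype(int)
    # rows through the slate by box coordinate at z=.042
    for s0 in (.10,.08,.06,.04,.03,.02):
        A,B=proj(P,[np.r_[lip+s0*ex+.036*ey,.042],np.r_[lip+s0*ex-.036*ey,.042]]); n=61
        pt=A+(B-A)*np.linspace(0,1,n)[:,None]
        val=[lab[int(round(v)),int(round(u))]-128 if 0<=v<420 and 0<=u<560 else None for u,v in pt]
        print(s0,val)
    for lat in (.0,.012,-.012):
        A,B=proj(P,[np.r_[lip+lat*ey-.004*ex,.042],np.r_[lip+lat*ey+.13*ex,.042]]); n=68
        pt=A+(B-A)*np.linspace(0,1,n)[:,None]
        print("lat",lat,[lab[int(round(v)),int(round(u))]-128 if 0<=v<420 and 0<=u<560 else None for u,v in pt])
s=sense(); P=pose("wrist",s); im,_=camera("wrist"); np.savez("w14.npz",im=im,p=s["position"],R=s["tcp_rot"]); ana(im,P)
E
python3 s14.py
```

```text
0.1 [np.int64(3), np.int64(2), np.int64(2), np.int64(3), np.int64(4), np.int64(6), np.int64(6), np.int64(7), np.int64(7), np.int64(7), np.int64(5), np.int64(-1), np.int64(-1), np.int64(-1), np.int64(-1), np.int64(-1), np.int64(-1), np.int64(-1), np.int64(-1), np.int64(-1), np.int64(-1), np.int64(-1), np.int64(0), np.int64(-1), np.int64(-1), np.int64(0), np.int64(-1), np.int64(-1), np.int64(-1), np.int64(-1), np.int64(-1), np.int64(0), np.int64(-1), np.int64(-1), np.int64(-1), np.int64(-1), np.int64(-1), np.int64(-1), np.int64(-1), np.int64(-1), np.int64(-1), np.int64(-1), np.int64(-1), np.int64(-1), np.int64(-1), np.int64(-1), np.int64(0), np.int64(2), np.int64(5), np.int64(6), np.int64(6), np.int64(6), np.int64(6), np.int64(3), np.int64(1), np.int64(0), np.int64(-1), np.int64(1), np.int64(2), np.int64(2), np.int64(2)]
0.08 [np.int64(3), np.int64(3), np.int64(3), np.int64(3), np.int64(4), np.int64(6), np.int64(6), np.int64(6), np.int64(6), np.int64(6), np.int64(3), np.int64(1), np.int64(-1), np.int64(-1), np.int64(-1), np.int64(-1), np.int64(-1), np.int64(-1), np.int64(-1), np.int64(
[... 5866 characters left out ...]
 np.int64(-1), np.int64(-1), np.int64(-1), np.int64(-1), np.int64(-1), np.int64(-1), np.int64(-1), np.int64(-1), np.int64(-1), np.int64(-2), np.int64(-1), np.int64(-1), np.int64(-1), np.int64(-1), np.int64(-1), np.int64(-1), np.int64(-1), np.int64(-1), np.int64(-1), np.int64(-1), np.int64(-1), np.int64(-1), np.int64(-1), np.int64(-1), np.int64(-1), np.int64(-1), np.int64(-1), np.int64(-1), np.int64(-1), np.int64(-1), np.int64(-1), np.int64(-1), np.int64(0), np.int64(-1), np.int64(-1), np.int64(-1), np.int64(-1), np.int64(-1), np.int64(-1), np.int64(-1), np.int64(2), np.int64(7), np.int64(6), np.int64(6), np.int64(3), np.int64(-1), np.int64(-1), None, None, None, None, None, None, None, None]
```

```bash
cat > s15.py <<'E'
from s9 import *
def heights(tag):
    s=sense(); P=pose("wrist",s); im,d=camera("wrist")
    for lat in (0.,.022,-.022):
        o=[]
        for k in np.arange(-.008,.02,.002):
            u,v=proj(P,[np.r_[lip+lat*ey+k*ex,.05]])[0].round().astype(int)
            q=cv2.undistortPoints(np.float64([[[u,v]]]),P[0]["K"],P[0]["dist"])[0,0]
            X=P[1]@(np.r_[q,1]*d[v,u])+P[2]; o.append((round(float((X[:2]-lip)@ex)*1e3,1),round(float(X[2])*1e3,1),int(im[v,u,0]),int(im[v,u,1])))
        print(tag,lat,o)
heights("A")
movep(at(-.14,.2),down(a-np.pi/2)); sleep(.2); heights("B"); rep("")
t,_=camera("top"); P=pose("top")
for b in blobs(mask(t,*RED),60): 
    c=cv2.minEnclosingCircle(b)[0]; print(cv2.contourArea(b),c,plane(P,[c],.06)[0].round(4))
d=cv2.absdiff(t,np.load("top0.npz")["im"]).max(2); 
for b in blobs((d>60).astype(np.uint8),25): print("changed",cv2.boundingRect(b))
E
python3 s15.py
```

```text
A 0.0 [(-8.2, 50.7, 184, 180), (-6.2, 49.4, 186, 190), (-4.2, 50.4, 198, 197), (-2.2, 49.1, 196, 154), (-0.2, 50.5, 93, 31), (1.8, 30.1, 60, 30), (3.8, 42.6, 189, 42), (5.9, 42.7, 164, 35), (7.9, 40.9, 120, 25), (9.9, 41.2, 92, 28), (11.9, 41.9, 37, 29), (12.2, 91.2, 193, 40), (14.0, 90.6, 193, 42), (15.7, 90.4, 166, 116)]
A 0.022 [(-9.9, -1.0, 106, 101), (-7.5, 0.0, 105, 98), (-5.2, 0.6, 151, 54), (-2.2, 50.1, 163, 28), (-0.2, 50.5, 75, 23), (1.8, 31.4, 45, 17), (3.9, 41.2, 115, 26), (5.9, 41.8, 120, 25), (7.9, 42.6, 122, 32), (9.9, 41.5, 73, 23), (11.9, 42.7, 44, 23), (12.3, 89.8, 192, 41), (14.0, 91.0, 195, 48), (15.7, 89.3, 167, 114)]
A -0.022 [(-9.9, 0.4, 141, 133), (-7.5, 0.9, 143, 132), (-5.2, -0.2, 177, 69), (-2.2, 50.4, 193, 44), (-0.2, 50.7, 95, 30), (1.8, 31.6, 60, 29), (3.8, 43.0, 189, 46), (5.9, 43.2, 165, 34), (7.9, 42.5, 118, 22), (9.9, 42.4, 120, 24), (11.9, 43.8, 96, 20), (12.3, 90.4, 195, 43), (13.9, 90.8, 193, 43), (15.6, 91.2, 175, 113)]
B 0.0 [(-8.0, 51.3, 188, 202), (-6.1, 49.1, 189, 204), (-4.4, 51.2, 185, 102), (-1.9, 49.6, 183, 40), (2.7, 39.4, 92, 19), (4.4,
[... 488 characters left out ...]
.6, 70.8, 42, 7)]
B -0.022 [(-4.3, 33.8, 41, 3), (-4.2, 40.4, 45, 10), (-4.3, 50.2, 143, 32), (-2.4, 51.3, 183, 39), (2.5, 40.0, 86, 16), (4.0, 42.6, 184, 43), (6.4, 41.6, 110, 21), (8.5, 42.0, 112, 24), (9.4, 43.9, 108, 24), (12.5, 40.5, 100, 20), (14.1, 42.1, 81, 11), (16.6, 40.9, 81, 8), (18.4, 41.8, 85, 19), (11.6, 70.3, 34, 1)]
 s -0.1387 lat 0.0003 z 0.2008 [-0.3  0.6  0.1] jawyaw -101.19 32.625
394.5 (185.0, 167.0) [0.6567 0.284  0.06  ]
279.0 (289.5, 204.3333282470703) [ 0.5518 -0.0047  0.06  ]
changed (78, 196, 179, 224)
changed (332, 295, 228, 125)
changed (170, 246, 122, 121)
changed (513, 364, 47, 56)
changed (374, 174, 38, 43)
changed (280, 194, 20, 22)
changed (256, 411, 15, 9)
```

```bash
python3 -c "
from rig import *
finish_job(); print(sense()['time_s'])"
```

```text
the job is handed in; nothing more can be done
the job is handed in; nothing more can be done
```

The job is done and handed in at about 33 s on the robot's clock, against the 72 s limit.

- **Cheese:** I lifted the red cheese off its slate and stood it upright on the marble slab. In the wrist picture taken right after I let go it was upright and about 2 mm from the slab's measured centre. The final top view still puts it within about 4 mm, well inside the slab's edge.
- **Slate:** I gripped the slate level, slid it halfway into the slot without contact, and pushed it the rest of the way with closed fingers. It now lies flat on the box floor. Its top reads about 42 mm above the counter, as expected for a 12 mm slate on the 30 mm floor. Its trailing end is about 2–3 mm past the lip, and bare floor shows in the gap.
- **Other things:** I saw no contact with any of the other items. The final before/after comparison showed changes only where the arm, its shadow, the slate and the cheese had been. That comparison can't vouch for things in shadow: the wedge lay under the arm or its shadow, so I judge it unmoved from the close-up wrist views alone.

**Mismatches:** The first approach to the tongue ended about 2.5 mm off sideways and low, with a light touch of about 6 N, so I corrected it before inserting. I didn't see the final combined picture because the viewing limit was reached, so the last slate checks rest on depth and colour readings.

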